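Draw the mould clamp shut with its turnbuckle

ROBOT

A 7-joint arm with a two-finger parallel gripper is mounted at the origin on the work surface. World frame = base frame: x ahead of the robot, y to its left, z up, the work surface at z = 0. Lengths are in m, angles in rad, forces in N, time in s.
With the tool pointing down it reaches from about 0.4 to 0.9 m from the base axis. Payload 5.5 kg.
Tool frame: the origin (TCP) lies midway between the tips of the shut fingers; the grasp point (between the pads) lies 19 mm behind it (arm.hold_point_z is the distance from the TCP to the grasp point, in m); z points along the fingers, x is the direction in which the jaws open and shut, and the axes are right-handed (so a half turn about z gives the same grasp; the last joint's range is limited). The gripper opens to 92 mm and grips with 3 to 60 N. Pads are 19 mm wide; open, the fingers measure 130 mm over their backs; the gripper's body (75 mm by 190 mm) begins 47 mm behind the grasp point.
Start: joints at [1.453, 0.501, -0.427, 1.55, 0.221, 1.138, -0.21], TCP at [0.242, -0.603, 0.227] pointing down, gripper open.
Joint ranges: [-2.88, 2.88], [-0.31, 2.03], [-1.54, 1.56], [0.2, 2.42], [-1.41, 4.55], [0.19, 2.02], [-2.57, 2.57]. Speed limits (rad/s): [2.57, 2.57, 3.14, 3.14, 3.14, 3.14, 3.14].

INTERFACE

Orientations are given as a unit quaternion [w, x, y, z].
In Python, from station import arm, imaging gives the robot as it stands.
- The arm moves only by the tool step_arm, never from a script. Its argument "plan" is a list of rows, each a list of 3 entries, a list of its own where there are three numbers: the shift along the tool's x, y, z in cm, then the turn about the tool's z in degrees, then the closure, from 0 (fully open) to 1 (shut). In form: [[[x, y, z], spin, fingers], ...]. A call has 1 to 20 rows; each row is the pose to reach, as a shift and turn from the pose commanded when the call began, along the tool's axes at that moment; what a row does not reach only later rows make up. A row lasts 1/8 s, in which the tool goes at most 62.5 mm and 10.7 degrees, less where a joint would pass 70% of its speed; a pose out of reach is approached as far as the arm can. A call with a gripper value outside its range is refused whole. The fingers move at their own pace and stop on an object; the grip force is fixed at half the most. Time passes only in rows, so rows that repeat a pose let the fingers close. It gives the time, the measured TCP pose, the force and the opening at its end, in the units of the state.
- arm.get_state(): the state, without advancing time (a new reading comes with each control period).
- imaging.camera(name): name is "scene" or "top"; returns a dict with "pixels" (384x512x3 uint8, blue, green, red), "camera_matrix" (3x3 intrinsics, pixels), "distortion" ([k1, k2, p1, p2, k3] as OpenCV has them; the pictures are not rectified), "position" and "rotation" of the camera in the world. Camera axes: x right, y down, z forward; pixel columns grow to the right and rows downward; lengths in m; the calibration is good to about 2 mm. A picture is of the moment at which its call begins. There is no depth.
- arm.hand_in(): hands the job in, once; it reports no verdict.
The state is a dict: "time": time; "qpos": joint angles; "qvel": joint speeds; "joint_efforts": joint torques, N m; "tool_pos": TCP position; "tool_rot": TCP orientation; "force": force on the tool from outside, world axes, zero at the start; "wrist_torque": the same for the moment, N m; "opening": finger opening in m.
Only numpy, scipy, OpenCV 4.12 (cv2) and the standard library are available. Lean on these libraries where they do the work, as an engineer would, in place of code of your own. Each camera call takes 0.05 s, during which the arm holds its last target. There are 200 camera calls.

TASK

Two turnbuckle clamps stand open on the glassworker's bench. On the one that holds the wide flat graphite bead mould (the block with rows of round cavities), turn the turnbuckle's middle body by swinging its bar right over to the other side, until both jaws are drawn fully in against the block. Leave the other clamp, which holds a round graphite roller, as it is.

Things in the scene. Friction and masses are not known exactly. Their poses are not given: they have to be found in the camera images.
- mould_axis (a point): Clamp fixed to the bench, base 110x200 mm; 70 mm wide jaws hold a graphite block 90x110 mm, top at 58 mm, with 2 rows of 4 round cavities. Above it an open steel turnbuckle body, 96 mm long, 24 thick, between threaded rods. Point: its centre, on the turning axis, 85 mm above the bench. y along the turnbuckle, z up, x level: the way the bar must swing. Nothing but the bar is over 102 mm high.
- mould_sleeve (a joint): Turn of the turnbuckle body, rad. 0: the bar leans 35 deg from upright to -x of mould_axis, jaws 10 mm off the block each. 0.611: upright. 1.571 (a quarter turn on): it leans 55 deg to +x, jaws against the block, firm stop. Stiff (0.1 N m: 1 to 4 N at the bar), stays where left. Starts at 0 to 0.3.
- mould_knob (a point): Centre of the 18 mm ball on the end of the mould clamp's bar. The bar is straight, 10 mm thick, and stands out square from the middle of the turnbuckle body; the ball's centre is 78 mm from the turning axis. It swings in the x-z plane of mould_axis.
- roller_knob (a point): The same ball on the bar of the other clamp, which is alike but holds a graphite roller 40 mm in diameter, 110 mm long. To be left where it is.

How it is judged:
At the end, for the whole second after the job is handed in: The mould clamp's turnbuckle body is turned to within 10 degrees of its closed stop (joint above 1.39 of 1.571 rad, each jaw within about 1 mm of the block) and at rest, and the ball of the roller clamp's bar is within 15 mm of where it was (value of joint mould_sleeve above 1.39 rad and velocity of joint mould_sleeve below 0.1 rad/s and distance of roller_knob from where it was at the start of the episode below 0.015 m); the robot touches nothing.
It fails at once if the roller clamp's bar is moved by more than 15 mm (distance of roller_knob from where it was at the start of the episode above 0.015 m).
It also fails if it takes over 32 s, if anything falls off the work surface, if the arm or the gripper's body presses on something with over 40 N, if the wrist force passes 120 N, or if a joint passes its speed limit or range.

## Working session

There is one attempt and no reset: what is moved stays moved. The work goes in short steps, Python scripts to look and compute and a tool call to move; the robot and the scene stay as the last step left them, time stands still between calls to the robot, and variables do not carry over. Pictures are saved under pics/ and viewed, about 8 in all and at most 12, crops included, and the job is handed in when it is done.

Besides the shell and the picture viewer there is one more tool, called as a command line: name --argument value ..., lists and objects as JSON in quotes. step_arm: Moves the arm, as the interface text tells. Its arguments: {"type":"object","properties":{"plan":{"type":"array","items":{"type":"array"}}},"required":["plan"]}

```bash
mkdir -p pics
python3 - <<'E'
from station import arm, imaging
import cv2
print(arm.get_state())
for n in ("scene","top"):
    c=imaging.camera(n); cv2.imwrite(f"pics/{n}0.png",c["pixels"]); print(n,c["position"],c["rotation"],c["camera_matrix"],c["distortion"])
E
```

```text
{'time': 0.0, 'qpos': array([ 1.45318327,  0.50184304, -0.42679121,  1.55143012,  0.22079244,
        1.13826905, -0.21031534]), 'qvel': array([ 0.00042708, -0.00133559, -0.00136515, -0.00279949,  0.00022222,
        0.00028163, -0.0005815 ]), 'joint_efforts': array([-1.46795132e-04, -5.66595590e+01, -5.81590980e+00, -2.79111689e+01,
       -6.84574898e-02,  3.07249278e-02,  1.70716107e-04]), 'tool_pos': array([ 0.24129911, -0.60281862,  0.22568962]), 'tool_rot': array([-5.64111299e-04,  8.28161891e-01, -5.60488165e-01, -7.61908587e-04]), 'force': array([ 0.3902442 ,  0.21763041, -0.85739664]), 'wrist_torque': array([-0.00574932,  0.02406592,  0.02557027]), 'opening': 0.09181086785189714}
scene [0.97599826 0.32795487 0.6599558 ] [-0.17055693  0.40596591  0.82127386 -0.36278266] [[386.13697204   0.         258.69249928]
 [  0.         386.13697204 190.34598078]
 [  0.           0.           1.        ]] [-0.10195519  0.          0.          0.          0.        ]
top [ 0.46868825 -0.00555966  0.90830679] [-0.04310847  0.70784748 -0.70415859  0.03541589] [[357.20107372   0.         253.10584959]
 [  0.         357.20107372 193.11243435]
 [  0.           0.           1.        ]] [-0.05467393  0.          0.          0.          0.        ]
```

View pics/scene0.png

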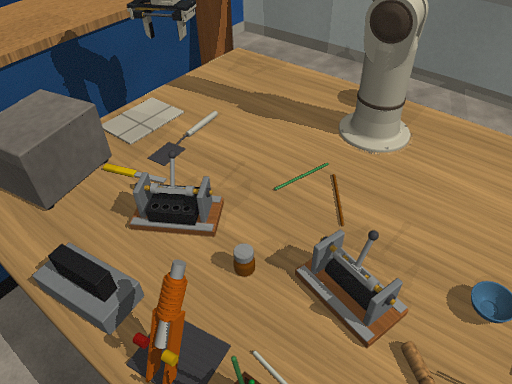

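View pics/top0.png

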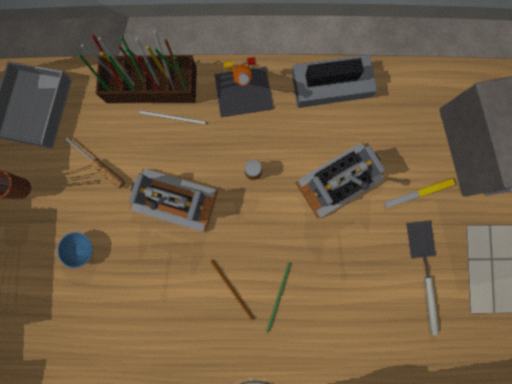

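The mould clamp (with cavities) is at about scene (175,205) / top (343,181), with its knob near scene (171,156). The roller clamp is at scene (352,285) / top (173,200). I'll zoom in on the mould clamp in both views.

Run:
```python
import cv2,numpy as np
a=cv2.imread("pics/scene0.png")[140:240,120:230]; b=cv2.imread("pics/top0.png")[135:225,290:395]
f=lambda i:cv2.resize(cv2.resize(i,None,fx=5,fy=5,interpolation=cv2.INTER_CUBIC),(400,400*i.shape[0]//i.shape[1]))
A,B=f(a),f(b);h=max(len(A),len(B));p=lambda i:np.pad(i,((0,h-len(i)),(0,0),(0,0)))
cv2.imwrite("pics/crop0.png",np.hstack([p(A),p(B)]));print(A.shape,B.shape)
```

```text
(363, 400, 3) (342, 400, 3)
```

View pics/crop0.png

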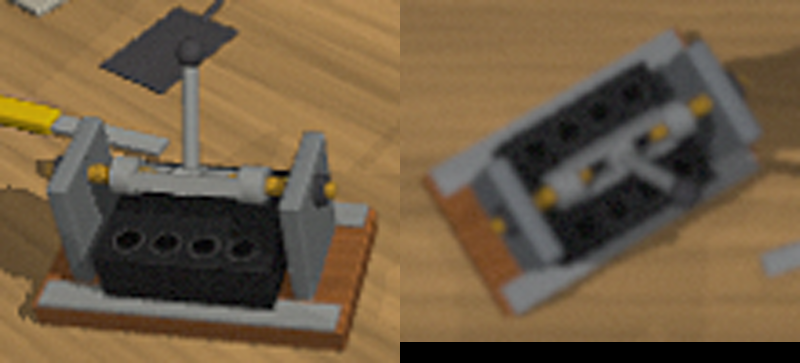

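The left crop shows the knob at scene (172.0,154.3). In the right crop it is at top (364.8,184.3). The turnbuckle ends are at top (330.7,185.9) and (366,164.4), so the bar leans toward image lower-right.

```bash
cat > h.py <<'E'
import numpy as np,cv2
from scipy.spatial.transform import Rotation as R
from station import arm, imaging
def ray(c,uv):
    p=cv2.undistortPoints(np.array([[uv]],float),c["camera_matrix"],np.array(c["distortion"]))[0,0]
    q=np.asarray(c["rotation"]); M=R.from_quat(q[[1,2,3,0]]).as_matrix()
    return np.asarray(c["position"]),M@np.array([*p,1.])
def plane(c,uv,z):
    o,d=ray(c,uv); return o+d*(z-o[2])/d[2]
def tri(c1,u1,c2,u2):
    o,d=ray(c1,u1);p,e=ray(c2,u2); s=np.linalg.lstsq(np.c_[d,-e],p-o,rcond=None)[0]
    a,b=o+d*s[0],p+e*s[1]; return (a+b)/2,np.linalg.norm(a-b)
E
python3 - <<'E'
from h import *
np.set_printoptions(precision=4,suppress=True)
S,T=imaging.camera("scene"),imaging.camera("top")
k,g=tri(S,(172.,154.3),T,(364.8,184.3));print("knob",k,g)
a,b=plane(T,(330.7,185.9),.085),plane(T,(366,164.4),.085);m=(a+b)/2;print("T",a,b,m,np.linalg.norm(a-b))
a2,b2=plane(S,(153.6,188.4),.085),plane(S,(190.1,190.6),.085);print("S",a2,b2,(a2+b2)/2,np.linalg.norm(a2-b2))
y=(b-a)/np.linalg.norm(b-a);y2=(b2-a2)/np.linalg.norm(b2-a2);print("y",y,y2)
for mm in(m,(a2+b2)/2):
  d=k-mm;print(d,np.linalg.norm(d),d@y,"lat",d@np.cross(y,[0,0,1]),"up",d[2])
st=arm.get_state();q=st["tool_rot"];print(R.from_quat(q[[1,2,3,0]]).as_matrix())
E
```

```text
knob [ 0.5716 -0.2337  0.1562] 0.002843778073432786
T [ 0.5782 -0.1767  0.085 ] [ 0.6295 -0.2608  0.085 ] [ 0.6039 -0.2187  0.085 ] 0.09856533359631885
S [ 0.625  -0.2516  0.085 ] [ 0.5806 -0.1803  0.085 ] [ 0.6028 -0.216   0.085 ] 0.08402245583988233
y [ 0.5205 -0.8539  0.    ] [-0.5287  0.8488  0.    ]
[-0.0323 -0.0149  0.0712] 0.07960552106391272 -0.0040536885267359974 lat 0.035318142460900245 up 0.07122664814728275
[-0.0312 -0.0177  0.0712] 0.07974858328586557 -0.0011198238027971276 lat 0.0358517380953352 up 0.07122664814728275
[[ 0.3717 -0.9283 -0.0004]
 [-0.9283 -0.3717  0.0012]
 [-0.0013 -0.     -1.    ]]
```

The knob triangulates to z = 0.156 and 79.6 mm from the axis (78 expected), so the measurement fits. The lean is about 26° and the swing direction is X ≈ (0.853, 0.522). I'll push with shut fingers, moving first to above a point 75 mm behind the axis.

step_arm --plan '[[[-5, -3.5, 0], -3, 1], [[-10, -7, 0], -6, 1], [[-15, -11, 0], -9.7, 1], [[-17, -16, 0], -9.7, 1], [[-18, -21, 0], -9.7, 1], [[-19, -26, 0], -9.7, 1], [[-20, -31, 0], -9.7, 1], [[-21, -36, 0], -9.7, 1], [[-21, -40.5, 0], -9.7, 1], [[-21, -40.5, 0], -9.7, 1], [[-21, -40.5, 0], -9.7, 1], [[-21, -40.5, 0], -9.7, 1]]'

```text
time: 1.7
tool_pos: [0.5381, -0.2593, 0.2265]
tool_rot: [0.001, 0.872, -0.489, -0.0]
force: [-0.3, -0.2, 0.6]
opening: 0.0006
```

step_arm --plan '[[[0, 0, 4], 0, 1], [[0, 0, 7], 0, 1], [[0, 0, 8.8], 0, 1], [[0, 0, 8.8], 0, 1], [[0, 0, 8.8], 0, 1]]'

```text
time: 2.33
tool_pos: [0.5403, -0.2584, 0.14]
tool_rot: [-0.0, 0.872, -0.489, 0.001]
force: [0.1, 0.5, -0.3]
opening: 0.0005
```

Run:
```python
from h import *
a=imaging.camera("scene")["pixels"][60:240,90:270];b=imaging.camera("top")["pixels"][110:230,280:400]
f=lambda i:cv2.resize(i,(400,400),interpolation=cv2.INTER_CUBIC)
cv2.imwrite("pics/c1.png",np.hstack([f(a),f(b)]))
```

```text
(no output)
```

View pics/c1.png

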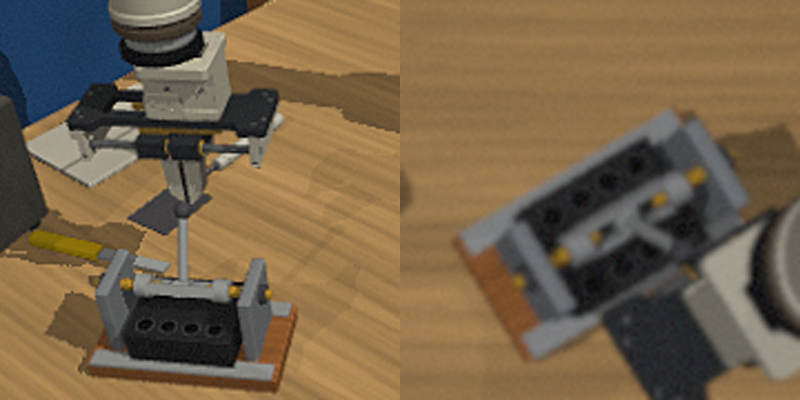

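The left crop shows the shut fingers directly behind the knob (crop (183,208)) and in line with the bar. The top crop shows the gripper on the -X side, clear of the clamp. Next I push along the arc, stopping short of the end.

step_arm --plan '[[[0, -1, 0], 0, 1], [[0, -2, 0], 0, 1], [[0, -2.8, 0], 0, 1], [[0, -3.5, 0], 0, 1], [[0, -4.2, 0], 0, 1], [[0, -4.9, -0.2], 0, 1], [[0, -5.6, -0.4], 0, 1], [[0, -6.3, -0.5], 0, 1], [[0, -7, -0.5], 0, 1], [[0, -7.6, -0.4], 0, 1], [[0, -8.2, -0.3], 0, 1], [[0, -8.8, 0], 0, 1], [[0, -9.3, 0.2], 0, 1], [[0, -9.7, 0.4], 0, 1], [[0, -10.1, 0.6], 0, 1], [[0, -10.5, 0.9], 0, 1], [[0, -10.5, 0.9], 0, 1]]'

```text
time: 4.55
tool_pos: [0.6294, -0.2027, 0.1295]
tool_rot: [-0.0, 0.873, -0.488, 0.0]
force: [-0.0, -0.5, -0.1]
opening: 0.0003
```

Run:
```python
from h import *
a=imaging.camera("scene")["pixels"][60:240,90:270];b=imaging.camera("top")["pixels"][110:230,280:400]
f=lambda i:cv2.resize(i,(400,400),interpolation=cv2.INTER_CUBIC)
cv2.imwrite("pics/c2.png",np.hstack([f(a),f(b)]))
```

```text
(no output)
```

View pics/c2.png

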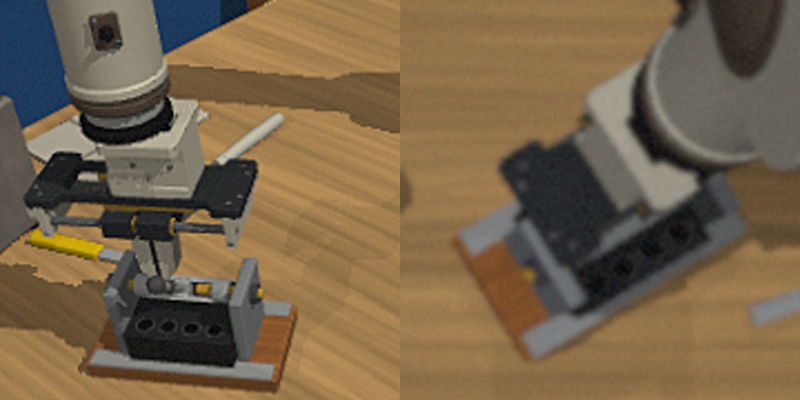

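The knob has gone over toward +X and is now at about scene pixel (160,188). I'll estimate the joint angle from that ray, then finish pressing.

```bash
cat >> h.py <<'E'
def angle(c,uv):
    C=np.array([.6035,-.2175,.085]);Y=np.array([.522,-.853,0]);X=np.array([.853,.522,0])
    o,d=ray(c,uv);p=o+d*((C-o)@Y)/(d@Y);v=p-C
    return p,np.linalg.norm(v),np.arctan2(v@X,v[2])+.611
E
python3 - <<'E'
from h import *
S=imaging.camera("scene")
print(angle(S,(172,154.3)),angle(S,(159.8,187.8)))
E
```

```text
(array([ 0.56436001, -0.24145202,  0.14786003]), np.float64(0.07782686546483872), np.float64(-0.019593823075087613)) (array([ 0.64773835, -0.19042799,  0.13685354]), np.float64(0.07333972404395261), np.float64(1.3965269784125511))
```

step_arm --plan '[[[0, -0.3, 0.3], 0, 1], [[0, -0.6, 0.6], 0, 1], [[0, -0.8, 0.9], 0, 1], [[0, -0.8, 0.9], 0, 1]]'

```text
time: 5.2
tool_pos: [0.6359, -0.1993, 0.1213]
tool_rot: [0.0, 0.873, -0.489, 0.0]
force: [-3.6, -0.4, 5.9]
opening: 0.0003
```

Contact is about 7 N. I'll press slightly more to see whether the force climbs, which would mean it's on the stop.

step_arm --plan '[[[0, -0.2, 0.2], 0, 1], [[0, -0.3, 0.3], 0, 1], [[0, -0.3, 0.3], 0, 1]]'

```text
time: 5.58
tool_pos: [0.6368, -0.199, 0.1201]
tool_rot: [0.002, 0.872, -0.489, -0.001]
force: [-13.7, -2.3, 19.4]
opening: 0.0005
```

The force rose to 24 N with hardly any motion, so it's on the firm stop. Retreating up and back along -X.

step_arm --plan '[[[0, 0.5, -1], 0, 1], [[0, 1.5, -3], 0, 1], [[0, 3, -6], 0, 1], [[0, 7, -10], 0, 1], [[0, 12, -12], 0, 1], [[0, 17, -12], 0, 1], [[0, 21, -12], 0, 1], [[0, 21, -12], 0, 1], [[0, 21, -12], 0, 1]]'

```text
time: 6.7
tool_pos: [0.4601, -0.3068, 0.2386]
tool_rot: [-0.0, 0.873, -0.488, 0.001]
force: [0.4, -0.1, -0.3]
opening: 0.0001
```

Run:
```python
from h import *
a=imaging.camera("scene")["pixels"][140:240,120:220];b=imaging.camera("top")["pixels"][130:230,295:395]
f=lambda i:cv2.resize(i,(400,400),interpolation=cv2.INTER_CUBIC)
cv2.imwrite("pics/c3.png",np.hstack([f(a),f(b)]))
a=cv2.imread("pics/scene0.png");d=cv2.absdiff(a,imaging.camera("scene")["pixels"]).max(2)
print("roller region changed px",(d[225:345,290:410]>40).sum())
```

```text
roller region changed px 0
```

View pics/c3.png

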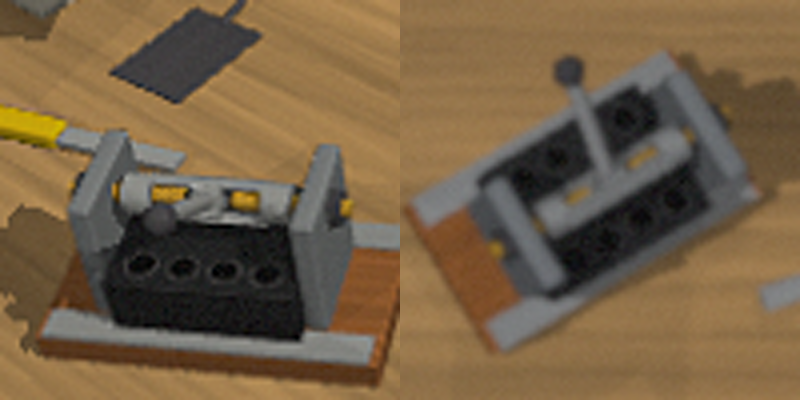

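The bar is over to the +X side: knob at scene (160.5,194.8) and top (337,147.8), jaws close against the block. One last check by triangulation.

Run:
```python
from h import *
S,T=imaging.camera("scene"),imaging.camera("top")
k,g=tri(S,(160.5,194.8),T,(337,147.8));v=k-[.6035,-.2175,.085]
l=v@[.853,.522,0];print(k,g,np.linalg.norm(v),np.arctan2(l,v[2])+.611,angle(S,(160.5,194.8))[2])
```

```text
[ 0.65704445 -0.18208154  0.12939054] 0.002926562628499841 0.07805123374223369 1.576559380148489 1.6065218625013826
```

Knob height is 0.129 m (0.130 expected at the stop), radius 78.05 mm and angle 1.577 rad, so the clamp is closed.

```bash
python3 -c "
from station import arm
print(arm.hand_in())"
```

```text
the job is handed in; nothing more can be done
None
```

The mould clamp is closed, and I handed the job in at about 7 s of the 32 s allowed. I pushed its bar over to the other side with shut fingers until it met the firm stop. The highest force I read was about 24 N, at the stop; the arm then backed clear.

- **Mould clamp:** the last two-view check put the knob 78 mm from the axis at 0.129 m height. That gives a joint angle of about 1.58 rad, against 1.571 at the stop. A single-view estimate gave 1.61 rad, slightly past the stop, which is camera error. The picture shows the jaws close against the block.
- **Roller clamp:** no pixels changed in its part of the scene picture compared with the start.
- **Robot:** it ended clear of everything, with wrist force near zero.

Two readings disagreed along the way. The two camera rays to the knob missed each other by about 3 mm each time. At the start, the single-view angle read −0.02 rad against about 0.15 from two views. Neither affects the result.

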